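Sort the cut test pieces at the specimen press

ROBOT

A 7-joint arm with a two-finger parallel gripper is mounted at the origin on the work surface. World frame = base frame: x ahead of the robot, y to its left, z up, the work surface at z = 0. Lengths are in m, angles in rad, forces in N, time in s.
With the tool pointing down it reaches from about 0.425 to 1.025 m from the base axis. Payload 9.4 kg.
Tool frame: the origin (TCP) lies at the very end of the fingers, on their centre line; the grasp point (between the pads) lies 19 mm behind it; z points along the fingers, y is the direction in which the jaws open and shut (so a half turn about z gives the same grasp; the last joint's range is limited). The gripper opens to 93 mm and grips with 3 to 60 N. Pads are 15 mm wide; open, the fingers measure 128 mm over their backs; the gripper's body (75 mm by 188 mm) begins 65 mm behind the grasp point.
Start: joints at [1.146, 0.599, -0.003, 1.599, 0.002, 0.943, -0.08], TCP at [0.247, -0.682, 0.182] pointing down, gripper open.
Joint ranges: [-2.57, 2.57], [-0.35, 1.97], [-1.29, 1.29], [0.11, 2.56], [-1.05, 4.19], [0.11, 1.86], [-2.63, 2.63]. Speed limits (rad/s): [2.22, 2.22, 3.01, 3.01, 3.14, 3.14, 3.14].

INTERFACE

Orientations are given as a rotation vector (axis times angle).
In Python, from workcell import * gives the robot as it stands.
- The arm moves only by the shell command python3 -m jog 'ROWS' [FORCE]. ROWS is JSON, a list of rows, each a list of 7 numbers: the turn, a rotation vector about the tool's x, y, z in rad, then the shift along the tool's x, y, z in mm, then the finger opening in mm, from 0 to 93. In form: [[ax, ay, az, x, y, z, hand], ...]. A call has 1 to 20 rows; each row shifts and turns the pose as measured when the row begins, along the tool's axes as they then stand; what a row does not reach is not made up. A row lasts 1/10 s, in which the tool goes at most 50 mm and 8.59 degrees, less where a joint would pass 70% of its speed; a pose out of reach is approached as far as the arm can. A call is refused whole if a number of a shift passes 50 or a number of a turn 0.15, either way. A call with a gripper value outside its range is refused whole. The fingers move at their own pace and stop on an object; FORCE is the grip in N (left out, the last holds). Time passes only in rows, so rows that do not move let the fingers close. It gives the time, the measured TCP pose, the force and the opening at its end, in the units of the state.
- observe(): the state, without advancing time (a new reading comes with each control period).
- capture(name): name is "side" or "top"; returns the picture (420x560x3 uint8, red, green, blue); there is no depth.
- get_calibration(name): a dict with "fx", "fy", "cx", "cy" (pixels), "position" and "attitude" of the camera in the world. Camera axes: x right, y down, z forward; pixel columns grow to the right and rows downward; lengths in m; the calibration is good to about 2 mm. A picture is of the moment at which its call begins. get_calibration takes no time and is no camera call.
- finish_job(): hands the job in, once; it reports no verdict.
The state is a dict: "time_s": time; "joints": joint angles; "dq": joint speeds; "effort": joint torques, N m; "eef_pos": TCP position; "ee_rot": TCP orientation; "ft_force": force on the tool from outside, world axes, zero at the start; "moment": the same for the moment, N m; "width": opening from 0.0 (shut) to 1.0 (fully open).
Only numpy, scipy, OpenCV 4.12 (cv2) and the standard library are available. Lean on these libraries where they do the work, as an engineer would, in place of code of your own. Each camera call takes 0.05 s, during which the arm holds its last target. There are 200 camera calls.

TASK

Sort the five black test pieces lying loose on the bench: the whole dumbbell, the notched bar and the two round buttons each go into the aluminium tray that already holds one of the same kind, flat on the tray's floor and not on top of another piece; the miscut dumbbell, which has lost one of its wide ends, goes into the grey scrap bin. Leave the steel cutting die standing where it is.

Things in the scene. Friction and masses are not known exactly. Their poses are not given: they have to be found in the camera images.
- dumbbell: Whole dumbbell test piece (tensile specimen), 115 mm long: two wide ends 25 mm wide and 26 mm long, short shoulders, and between them a neck 10 mm wide and 46 mm long (best gripped across the middle of the neck). Black polyethylene, 12 mm thick, lies flat on the bench. Origin: mid-thickness (6 mm above the bench), at the middle of the neck; x along its length, z up.
- miscut: Miscut dumbbell, scrap, 75 mm long: one wide end (25 by 26 mm), then a 10 mm wide neck with a slanting broken end. Black polyethylene, 12 mm thick, lies flat on the bench. Origin: mid-thickness (6 mm above the bench), on its centre line; x runs from the wide end (x = -35 to -9 mm) to the neck (0 to +35 mm; grip across it near +10 mm) and broken tip (+40 mm); z up.
- bar: Straight bar test piece, 100 by 15 mm, with a 4 mm wide, 3 mm deep notch in the middle of one long edge. Black polyethylene, 12 mm thick, lies flat on the bench. Origin: mid-thickness (6 mm above the bench), at its centre; x along its length, z up. Grip across the 15 mm width.
- button_1: Round button test piece, a plain disc 36 mm in diameter. Black polyethylene, 12 mm thick, lies flat on the bench. Origin: mid-thickness (6 mm above the bench), at its centre; z up.
- button_2: Second round button, same as the first: 36 mm in diameter. Black polyethylene, 12 mm thick, lies flat on the bench. Origin: mid-thickness (6 mm above the bench), at its centre; z up.
- tray_dumbbell: The dumbbells' tray. Shallow aluminium tray, outside 150 (x) by 125 (y) by 11 mm high, walls 3 mm, floor 3 mm thick; inside 144 by 119 mm. It is fixed to the bench. Origin: centre of its underside, on the bench top; z up, x along its length. One dumbbell already lies loose in it, lengthwise along the +y wall (it covers about y = +29 to +55 mm), 12 mm thick; the rest of the tray is free.
- tray_bar: The bars' tray. Shallow aluminium tray, outside 150 (x) by 125 (y) by 11 mm high, walls 3 mm, floor 3 mm thick; inside 144 by 119 mm. It is fixed to the bench. Origin: centre of its underside, on the bench top; z up, x along its length. One notched bar already lies loose in it, lengthwise along the +y wall (about y = +34 to +50 mm), 12 mm thick; the rest of the tray is free.
- tray_button: The buttons' tray. Shallow aluminium tray, outside 150 (x) by 125 (y) by 11 mm high, walls 3 mm, floor 3 mm thick; inside 144 by 119 mm. It is fixed to the bench. Origin: centre of its underside, on the bench top; z up, x along its length. One button already lies loose in its -x, +y corner (centre about x = -50, y = +38 mm), 12 mm thick; the rest of the tray is free.
- scrap_bin: Grey plastic scrap bin, open on top, outside 140 (x) by 122 (y) by 65 mm high, with a 3 mm rim lip round the outside (67 mm high); inside 134 by 116 mm, walls and floor 3 mm; a few thin black trimmings lie on its bottom, up to 7 mm above its underside. Fixed to the bench. Origin: centre of its underside; z up.
- die: Loose round steel cutting die standing among the test pieces: flange 48 mm in diameter with a 20 mm shank on top, 54 mm high. Not to be moved. Origin: centre of its underside; z up.

How it is judged:
At the end, for the whole second after the job is handed in: Whole dumbbell, bar and both buttons lie flat (0.1 rad, centre at most 3.5 mm above its resting height) on the floor of the tray of their own kind; the miscut lies in the scrap bin below its rim; the die is within 20 mm of where it stood; all pieces released and at rest (x of dumbbell in the frame of tray_dumbbell between -0.068 and 0.068 m and y of dumbbell in the frame of tray_dumbbell between -0.056 and 0.056 m and z of dumbbell in the frame of tray_dumbbell between 0.003 and 0.0125 m and (angle between dumbbell's own z axis and vertical below 0.1 rad or angle between dumbbell's own z axis and vertical above 3.04 rad) and x of bar in the frame of tray_bar between -0.068 and 0.068 m and y of bar in the frame of tray_bar between -0.056 and 0.056 m and z of bar in the frame of tray_bar between 0.003 and 0.0125 m and (angle between bar's own z axis and vertical below 0.1 rad or angle between bar's own z axis and vertical above 3.04 rad) and x of button_1 in the frame of tray_button between -0.068 and 0.068 m and y of button_1 in the frame of tray_button between -0.056 and 0.056 m and z of button_1 in the frame of tray_button between 0.003 and 0.0125 m and (angle between button_1's own z axis and vertical below 0.1 rad or angle between button_1's own z axis and vertical above 3.04 rad) and x of button_2 in the frame of tray_button between -0.068 and 0.068 m and y of button_2 in the frame of tray_button between -0.056 and 0.056 m and z of button_2 in the frame of tray_button between 0.003 and 0.0125 m and (angle between button_2's own z axis and vertical below 0.1 rad or angle between button_2's own z axis and vertical above 3.04 rad) and x of miscut in the frame of scrap_bin between -0.068 and 0.068 m and y of miscut in the frame of scrap_bin between -0.06 and 0.06 m and z of miscut in the frame of scrap_bin between 0.003 and 0.06 m and linear speed of each of dumbbell, bar, button_1, button_2, miscut below 0.02 m/s and angular speed of each of dumbbell, bar, button_1, button_2, miscut below 0.3 rad/s and distance of die from where it was at the start of the episode below 0.02 m); the robot touches nothing.
It fails at once if the steel cutting die is pushed (over 20 mm) or knocked over (distance of die from where it was at the start of the episode above 0.02 m or angle between die's own z axis and vertical above 0.35 rad).
It also fails if it takes over 112 s, if anything falls off the work surface, if the arm or the gripper's body presses on something with over 40 N, if the wrist force passes 120 N, or if a joint passes its speed limit or range.

## Working session

There is one attempt and no reset: what is moved stays moved. The work goes in short steps, Python scripts to look and compute and a shell command to move; the robot and the scene stay as the last step left them, time stands still between calls to the robot, and variables do not carry over. Pictures are saved under pics/ and viewed, about 12 in all and at most 16, crops included, and the job is handed in when it is done.

```bash
mkdir -p pics; python3 - <<'E'
from workcell import *
import cv2
for n in("top","side"):
    cv2.imwrite(f"pics/{n}0.png",cv2.resize(capture(n),None,fx=1.4,fy=1.4,interpolation=2)[:,:,::-1]); print(n,get_calibration(n))
print(observe())
E
```

```text
top {'fx': 504.9638897213176, 'fy': 504.9638897213176, 'cx': 278.04262493836376, 'cy': 214.5934645936076, 'position': array([0.42283196, 0.0045818 , 1.31982204]), 'attitude': array([-2.15102018,  2.17629047, -0.14151215])}
side {'fx': 392.1185237063606, 'fy': 392.1185237063606, 'cx': 283.510778886296, 'cy': 215.37199917813683, 'position': array([0.21482517, 0.55072048, 0.57553481]), 'attitude': array([-0.75394951,  2.50802224, -1.23663519])}
{'time_s': 0.1, 'joints': array([ 1.14629971,  0.60006964, -0.00254725,  1.60001352,  0.00177924,
        0.94289372, -0.07976615]), 'dq': array([ 0.00051978, -0.00224635,  0.0004664 , -0.00265058,  0.00218735,
       -0.00019395, -0.00080608]), 'effort': array([ 5.50079945e-03, -7.66549230e+01,  1.50213584e+00, -2.52933025e+01,
       -5.23837446e-02,  1.36771574e-02,  4.99713269e-05]), 'eef_pos': array([ 0.24693238, -0.68115463,  0.18114157]), 'ee_rot': array([-3.09287016e+00, -5.43465638e-01,  5.44606291e-04]), 'ft_force': array([-0.22469161,  0.08117014,  0.04427315]), 'moment': array([-0.0232897 ,  0.06031653,  0.03550104]), 'width': 1.0032882044732105}
```

View pics/top0.png

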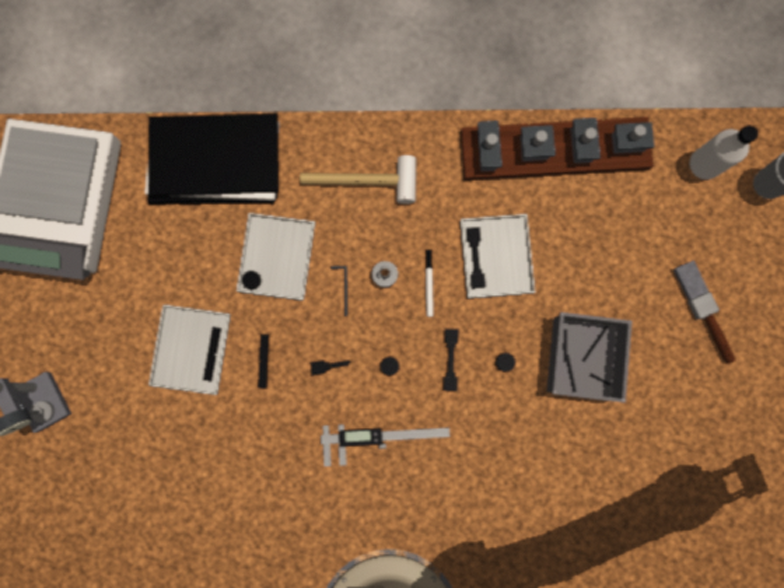

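View pics/side0.png

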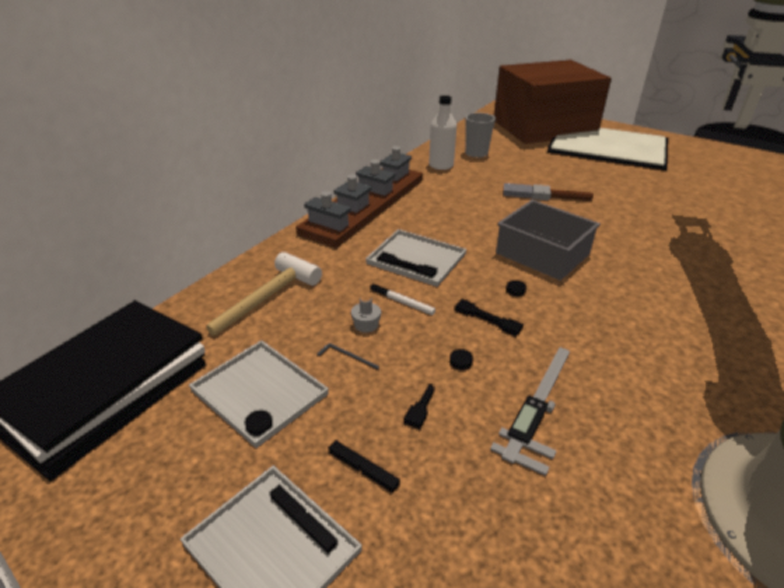

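The top view shows the trays, the bin, the die (~385,274) and the loose pieces in a row at y≈365: bar (263,361), miscut (330,367), button (389,366), dumbbell (451,360) and button (505,362). The side view matches. Next I'll measure from both.

```bash
cat > h.py <<'E'
from workcell import *
import cv2, numpy as np
from scipy.spatial.transform import Rotation as R
def ray(n,u,v):
    c=get_calibration(n); d=R.from_rotvec(c["attitude"]).apply([(u-c["cx"])/c["fx"],(v-c["cy"])/c["fy"],1]); return np.array(c["position"]),d
def plane(n,u,v,z):
    p,d=ray(n,u,v); return p+d*(z-p[2])/d[2]
def tri(a,b):
    (p,d),(q,e)=ray("top",*a),ray("side",*b)
    s=np.linalg.lstsq(np.c_[d,-e],q-p,rcond=None)[0]; A=p+d*s[0];B=q+e*s[1]; return (A+B)/2,np.linalg.norm(A-B)
def blobs(n,thr=45,z=0.006,img=None):
    im=capture(n) if img is None else img
    m=(im.max(2)<thr).astype(np.uint8); k,l,s,c=cv2.connectedComponentsWithStats(m)
    out=[]
    for i in range(1,k):
        if 80<s[i,4]<900:
            ys,xs=np.nonzero(l==i); P=np.array([plane(n,x,y,z)[:2] for x,y in zip(xs,ys)])
            r=cv2.minAreaRect((P*1000).astype(np.float32)); w=np.linalg.eigh(np.cov(P.T))[1][:,1]
            out.append((c[i],s[i,4],np.round(P.mean(0),4),np.round(r[0],0),np.round(r[1],0),round(np.degrees(np.arctan2(w[1],w[0]))%180,1)))
    return out
E
python3 - <<'E'
from h import *
for n,t in(("top",45),("side",40)):
    print(n)
    for b in blobs(n,t): print(*b)
S=1.4
T={"tdb":[(460,219),(526,214),(534,292),(467,297)],"tbut":[(249,214),(314,220),(303,299),(237,293)],"tbar":[(165,306),(229,313),(216,394),(149,386)]}
for k,v in T.items():
    P=np.array([plane("top",a/S,b/S,0.011)[:2] for a,b in v]); print(k,P.mean(0).round(3),P.round(3).tolist(), [np.degrees(np.arctan2(*(P[i]-P[j])[::-1])).round(1) for i,j in((0,3),(1,2))])
P=np.array([plane("top",a/S,b/S,0.067)[:2] for a,b in[(556,313),(630,319),(626,402),(548,397)]]);print("bin",P.mean(0),P.round(3).tolist())
# triangulate: tray corners and bin corners, die
for k,a,b in[("tdb far-left",(460,219),(402,232)),("tdb far-right",(526,214),(466,246)),("tbut farleft/right",(249,214),(192,388)),("tbut r",(314,220),(262,343)),("tbar r far",(229,313),(272,468)),("bin far right",(630,319),(598,222)),("bin near left",(548,397),(549,247)),("die top",(384,272),(366,300))]:
    p,e=tri(np.array(a)/S,np.array(b)/S);print(k,p.round(3),round(e,4))
E
```

```text
top
[408.90232558 106.5627907 ] 215 [ 0.8719 -0.366 ] [ 878. -375.] [75. 46.] 14.0
[533.47107438  95.85123967] 121 [ 0.8988 -0.7058] [ 899. -706.] [27. 39.] 119.8
[341.92941176 110.37058824] 170 [ 0.8629 -0.1848] [ 868. -187.] [86. 33.] 10.2
[441.84946237 104.77419355] 186 [ 0.876  -0.4554] [ 884. -468.] [47. 72.] 68.6
[374.57961783 109.15923567] 157 [ 0.8655 -0.2729] [ 875. -284.] [56. 58.] 46.0
[339.07537688 183.83417085] 199 [ 0.6625 -0.1717] [ 663. -171.] [110.  20.] 4.0
[179.04587156 199.71559633] 109 [0.6245 0.2501] [625. 250.] [29. 26.] 17.6
[394.52307692 252.9       ] 130 [ 0.4786 -0.3113] [ 480. -311.] [  7. 134.] 172.3
[440.66120219 255.67486339] 366 [ 0.47   -0.4314] [ 469. -417.] [ 50. 134.] 175.4
[150.99354839 252.62580645] 155 [0.4867 0.321 ] [487. 321.] [11. 93.] 170.7
[321.25510204 256.19387755] 196 [ 0.4723 -0.1203] [ 472. -120.] [ 19. 107.] 177.4
[187.79012346 258.01234568] 162 [0.4716 0.2257] [472. 226.] [11. 93.] 177.9
[360.02777778 258.52777778] 108 [ 0.4649 -0.2209] [ 464. -221.] [29. 29.] 107.1
[277.61904762 261.20952381] 105 [ 0.4605 -0.0068] [461.  -6.] [27. 27.] 126.3
[230.82075472 261.77358491] 106 [0.4605 0.1144] [459. 104.] [62. 18.] 99.2
[257.96551724 313.73563218] 87 [0.3272 0.0451] [331.  48.] [24. 72.] 93.8
sideTraceback (most recent call last):
  File "<stdin>", line 4, in <module>
  File "h.py", line 17, in blobs
    ys,xs=np.nonzero(l==i); P=np.array([plane(n,x,y,z)[:2] for x,y in zip(xs,ys)])
                                        ~~~~~^^^^^^^^^
  File "h.py", line 7, in plane
    p,d=ray(n,u,v); return p+d*(z-p[2])/d[2]
        ~~~^^^^^^^
  File "h.py", line 5, in ray
    c=get_calibration(n); d=R.from_rotvec(c["attitude"]).apply([(u-c["cx"])/c["fx"],(v-c["cy"])/c["fy"],1]); return np.array(c["position"]),d
ValueError: time passes only in moves, steps and waits
```

```bash
sed -i 's/^def ray/CAL={n:get_calibration(n) for n in("top","side")}\ndef ray/; s/c=get_calibration(n); d/c=CAL[n]; d/' h.py
python3 - <<'E'
from h import *
tops=[((339,183.8),"tdb piece"),((321.26,256.19),"dumbbell"),((187.8,258),"bar"),((360,258.5),"but R"),((277.6,261.2),"but L"),((230.8,261.8),"miscut"),((179,199.7),"traybut"),((151,252.6),"traybar")]
sb=blobs("side",40)
for t,n in tops:
    r=[(tri(t,b[0]),b) for b in sb]; r=[x for x in r if x[0][1]<.008 and abs(x[0][0][2])<.05]
    print(n,[(x[0][0].round(3),round(x[0][1],4),x[1][0].round(0),x[1][5]) for x in r])
S=1.4
T={"tdb":[(460,219),(526,214),(534,292),(467,297)],"tbut":[(249,214),(314,220),(303,299),(237,293)],"tbar":[(165,306),(229,313),(216,394),(149,386)]}
for k,v in T.items():
    P=np.array([plane("top",a/S,b/S,0.011)[:2] for a,b in v]); print(k,P.mean(0).round(3),P.round(3).tolist(), [np.degrees(np.arctan2(*(P[i]-P[j])[::-1])).round(1) for i,j in((0,3),(1,2))])
P=np.array([plane("top",a/S,b/S,0.067)[:2] for a,b in[(556,313),(630,319),(626,402),(548,397)]]);print("bin",P.mean(0),P.round(3).tolist())
for k,a,b in[("tdb far-left",(460,219),(402,232)),("tdb far-right",(526,214),(466,246)),("tbut farleft",(249,214),(262,343)),("tbut nearleft",(237,293),(192,388)),("tbar far right",(229,313),(272,468)),("bin far right",(630,319),(541,204)),("bin near right",(626,402),(598,222)),("bin near left",(548,397),(556,252)),("die top",(384,272),(366,300))]:
    p,e=tri(np.array(a)/S,np.array(b)/S);print(k,p.round(3),round(e,4))
im=capture("top")[235:285,170:380]
cv2.imwrite("pics/c.png",cv2.resize(im,None,fx=3.8,fy=3.8,interpolation=2)[:,:,::-1])
E
```

```text
tdb piece [(array([ 0.661, -0.172,  0.007]), np.float64(0.0023), array([291., 189.]), np.float64(4.1))]
dumbbell [(array([ 0.47 , -0.121,  0.003]), np.float64(0.0039), array([349., 227.]), np.float64(177.3))]
bar [(array([0.471, 0.226, 0.001]), np.float64(0.0018), array([260., 333.]), np.float64(177.8))]
but R [(array([ 0.465, -0.221,  0.004]), np.float64(0.0009), array([368., 206.]), np.float64(105.2))]
but L [(array([ 0.46 , -0.007,  0.003]), np.float64(0.0009), array([329., 257.]), np.float64(112.5))]
miscut [(array([0.46 , 0.115, 0.004]), np.float64(0.0004), array([299., 293.]), np.float64(99.8))]
traybut [(array([0.625, 0.25 , 0.005]), np.float64(0.0002), array([184., 302.]), np.float64(135.7))]
traybar [(array([0.486, 0.322, 0.002]), np.float64(0.002), array([217., 371.]), np.float64(170.5))]
tdb [ 0.665 -0.213] [[0.735, -0.145], [0.744, -0.271], [0.594, -0.28], [0.586, -0.155]] [np.float64(3.6), np.float64(3.7)]
tbut [0.668 0.203] [[0.749, 0.254], [0.736, 0.131], [0.586, 0.151], [0.599, 0.274]] [np.float64(-7.8), np.float64(-7.7)]
tbar [0.495 0.36 ] [[0.576, 0.407], [0.561, 0.289], [0.413, 0.31], [0.429, 0.433]] [np.float64(-9.8), np.float64(-8.2)]
bin [ 0.46905458 -0.3633312 ] [[0.549, -0.306], [0.537, -0.438], [0.39, -0.423], [0.401, -0.286]]
tdb far-left [ 0.691 -0.149  0.085] 0.0578
tdb far-right [ 0.676 -0.292  0.003] 0.1423
tbut farleft [0.693 0.213 0.095] 0.0821
tbut nearleft [0.614 0.286 0.109] 0.082
tbar far right [0.562 0.291 0.002] 0.0001
bin far right [ 0.527 -0.446  0.055] 0.0234
bin near right [ 0.392 -0.424  0.065] 0.0035
bin near left [ 0.412 -0.283  0.064] 0.0232
die top [ 0.629 -0.     0.047] 0.0009
```

View pics/c.png

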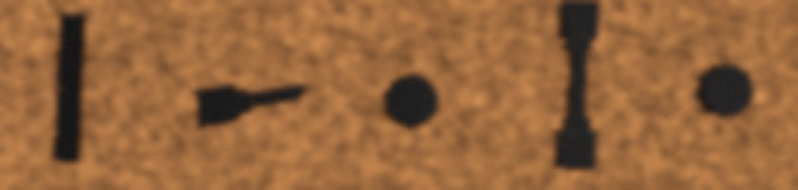

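The heights agree: pieces 1–5 mm above the bench at their centres, tbar corner 2 mm, bin rim 64–65 mm. Some of my tray corner pairs were mismatched between views (large residuals), but the top-view tray sizes are right. First, the move towards the right-hand button at (0.465,-0.221).

```bash
cat > d.py <<'E'
# python3 d.py x y z psi_deg : remaining move in present tool axes (mm), az (rad)
import sys; from workcell import *; import numpy as np
from scipy.spatial.transform import Rotation as R
x,y,z,psi=map(float,sys.argv[1:5]); o=observe(); r=R.from_rotvec(o["ee_rot"]); M=r.as_matrix()
p=np.degrees(np.arctan2(M[1,0],M[0,0]))
print("t",round(o["time_s"],2),"pos",o["eef_pos"].round(4),"psi",p.round(2),"tilt",M[:2,2].round(4),"w",round(o["width"]*93,1),"F",o["ft_force"].round(1),"j7",o["joints"][6].round(2))
d=np.array([x,y,z])-o["eef_pos"]; print("tool mm",(r.inv().apply(d)*1000).round(1),"az",np.radians((p-psi+180)%360-180).round(3))
q=np.radians(psi); T=np.array([[np.cos(q),np.sin(q),0],[np.sin(q),-np.cos(q),0],[0,0,-1]]); print("in target-psi axes",(T.T@d*1000).round(1), "lvl turn tool x,y", (r.inv()*R.from_matrix(T)).as_rotvec().round(3))
E
python3 -m jog '[[0,0,0.116,20,-43,0,60],[0,0,0.116,20,-43,0,60],[0,0,0.116,20,-43,0,60],[0,0,0,20,-43,0,60],[0,0,0,20,-43,0,60],[0,0,0,20,-43,0,60],[0,0,0,20,-43,0,60],[0,0,0,20,-43,0,60],[0,0,0,20,-43,0,60]]' 30; python3 d.py 0.465 -0.221 0.03 0
```

```text
time_s: 1.2
eef_pos: [0.4009, -0.2801, 0.18]
ee_rot: [3.137, -0.043, 0.001]
ft_force: [1.0, 0.4, 0.1]
width: 0.644
t 1.2 pos [ 0.4009 -0.2801  0.18  ] psi -1.58 tilt [ 0.0007 -0.0039] w 59.9 F [1.  0.4 0.1] j7 -1.08
tool mm [ 62.3 -61.4 149.8] az -0.028
in target-psi axes [ 64.1 -59.1 150. ] lvl turn tool x,y [ 0.004 -0.001 -0.028]
```

```bash
python3 -m jog '[[0,0,-0.028,31,-30,20,60],[0,0,0,31,-30,20,60],[0,0,0,0,0,45,60],[0,0,0,0,0,40,60],[0,0,0,0,0,20,60],[0,0,0,0,0,0,60],[0,0,0,0,0,0,60]]'; python3 d.py 0.465 -0.221 0.003 0
```

```text
time_s: 1.9
eef_pos: [0.4747, -0.2104, 0.0331]
ee_rot: [3.138, 0.025, 0.017]
ft_force: [0.0, -0.7, 0.2]
width: 0.648
t 1.9 pos [ 0.4747 -0.2104  0.0331] psi 0.9 tilt [ 0.0111 -0.0038] w 60.2 F [ 0.  -0.7  0.2] j7 -1.22
tool mm [-10.2  10.3  30. ] az 0.016
in target-psi axes [-9.7 10.6 30.1] lvl turn tool x,y [ 0.004 -0.011  0.016]
```

```bash
python3 -m jog '[[0.004,-0.011,0.016,-8,8,10,60],[0,0,0,-2,2,8,60],[0,0,0,0,0,6,60],[0,0,0,0,0,0,60]]'; python3 d.py 0.465 -0.221 0.003 0
```

```text
time_s: 2.3
eef_pos: [0.4656, -0.2236, 0.0107]
ee_rot: [3.14, -0.007, 0.007]
ft_force: [-0.6, 0.7, 1.0]
width: 0.643
t 2.3 pos [ 0.4656 -0.2236  0.0107] psi -0.24 tilt [ 0.0044 -0.002 ] w 59.8 F [-0.6  0.7  1. ] j7 -1.21
tool mm [-0.6 -2.7  7.7] az -0.004
in target-psi axes [-0.6 -2.6  7.7] lvl turn tool x,y [ 0.002 -0.004 -0.004]
```

```bash
python3 - <<'E'
from h import *
cv2.imwrite("pics/s1.png",cv2.resize(capture("side")[150:290,250:440],None,fx=4,fy=4,interpolation=2)[:,:,::-1])
E
```

```text
(no output)
```

View pics/s1.png

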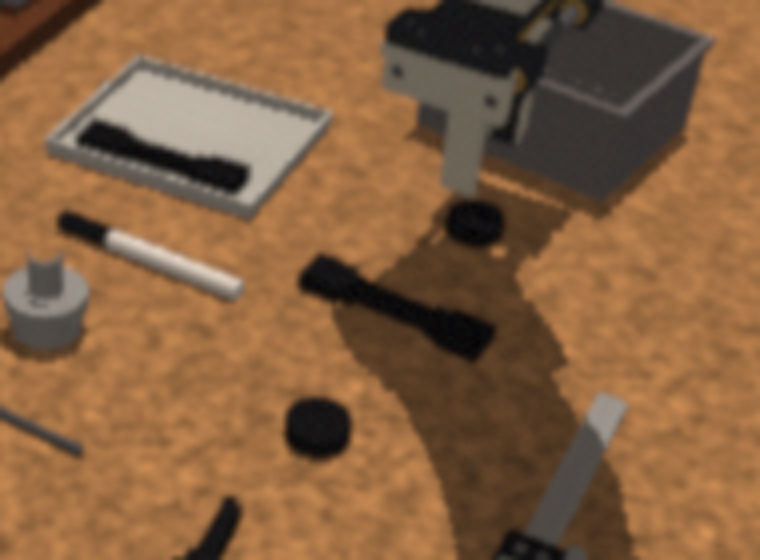

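```bash
python3 - <<'E'
from h import *
c=CAL["side"]
def pr(p):
    q=R.from_rotvec(c["attitude"]).inv().apply(np.array(p)-c["position"]); return [(c["fx"]*q[0]/q[2]+c["cx"]-250)*4,(c["fy"]*q[1]/q[2]+c["cy"]-150)*4]
for n,p in[("tcp",(.4656,-.2236,.0107)),("L tip",(.4656,-.1935,.0107)),("L back",(.4656,-.176,.0107)),("R tip",(.4656,-.2535,.0107)),("but",(.465,-.221,.006))]: print(n,np.round(pr(p)))
print(observe()["eef_pos"])
E
```

```text
tcp [474. 211.]
L tip [454. 235.]
L back [442. 250.]
R tip [493. 188.]
but [472. 220.]
[ 0.46566699 -0.22364597  0.0109439 ]
```

The visible fingertip ends at crop (460,190), against a projected (454,235). I'll check the top view and a larger side crop.

```bash
python3 - <<'E'
from h import *
a=cv2.resize(capture("side")[165:235,330:410],(480,420),interpolation=2);b=cv2.resize(capture("top")[220:290,300:353],(318,420),interpolation=2)
b=cv2.resize(capture("top")[225:295,320:373],(318,420),interpolation=2)
cv2.imwrite("pics/s2.png",np.clip(np.hstack([a,b]).astype(float)*1.6,0,255)[:,:,::-1])
E
```

```text
[ WARN:0@3.266] global loadsave.cpp:1063 imwrite_ Unsupported depth image for selected encoder is fallbacked to CV_8U.
```

View pics/s2.png

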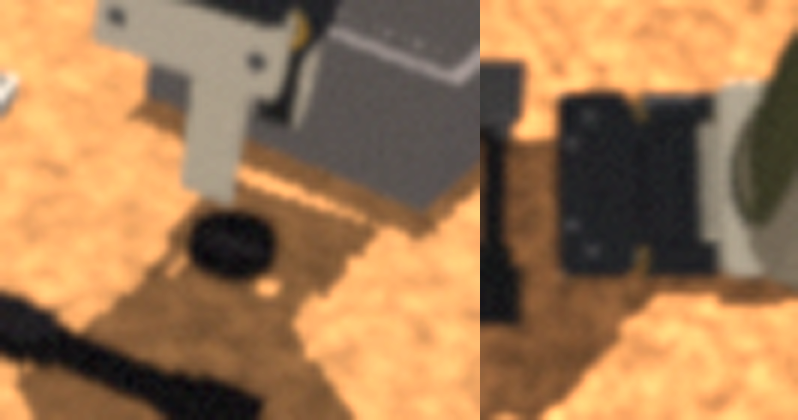

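The tip looks higher than reported. A gentle test will settle it: go down to z=0.004 and close; the opening should stop near 36 mm.

```bash
python3 -m jog '[[0,0,0,0,-2,4,60],[0,0,0,0,0,2,60],[0,0,0,0,0,1,30],[0,0,0,0,0,0,30],[0,0,0,0,0,0,30],[0,0,0,0,0,0,30],[0,0,0,0,0,0,30]]' 25; python3 d.py 0.465 -0.221 0.003 0
```

```text
time_s: 3.2
eef_pos: [0.4669, -0.2205, 0.0042]
ee_rot: [3.139, -0.003, 0.01]
ft_force: [-0.8, 0.2, 0.5]
width: 0.327
t 3.2 pos [ 0.4669 -0.2205  0.0042] psi -0.12 tilt [ 0.0062 -0.0022] w 30.4 F [-0.8  0.2  0.5] j7 -1.21
tool mm [-1.9  0.5  1.2] az -0.002
in target-psi axes [-1.9  0.5  1.2] lvl turn tool x,y [ 0.002 -0.006 -0.002]
```

It closed to 30 mm without stopping, so nothing is held and the reported TCP or my measurement is off. Looking again.

```bash
python3 - <<'E'
from h import *
im=capture("side")[130:235,320:420]
cv2.imwrite("pics/s3.png",np.clip(cv2.resize(im,None,fx=5.7,fy=5.7,interpolation=2)*1.8,0,255).astype(np.uint8)[:,:,::-1])
E
```

```text
(no output)
```

View pics/s3.png

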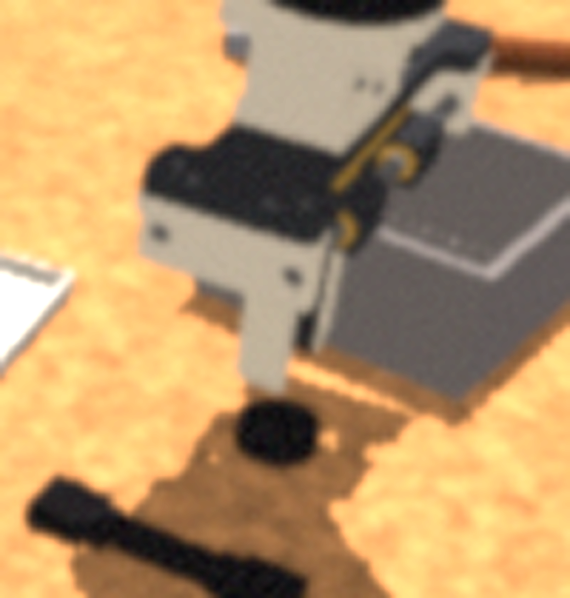

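```bash
python3 - <<'E'
from h import *
p,d=ray("side",366.5,198.1)
for y in(-.188,-.205): print(y,(p+d*(y-p[1])/d[1]).round(4))
for x in (.467,): print((p+d*(x-p[0])/d[0]).round(4))
E
```

```text
-0.188 [ 0.4606 -0.188   0.0476]
-0.205 [ 0.4663 -0.205   0.0355]
[ 0.467  -0.2073  0.0339]
```

By projection, the real fingertips are about 35 mm above the reported TCP. I'll open, go down in small steps and watch the force.

```bash
python3 -m jog '[[0,-0.006,0,-2,0,0,60],[0,0,0,0,0,0,60],[0,0,0,0,0,0,60],[0,0,0,0,0,8,60],[0,0,0,0,0,6,60],[0,0,0,0,0,4,60],[0,0,0,0,0,0,60]]'; python3 d.py 0.465 -0.221 -0.03 0
python3 - <<'E'
from h import *
im=capture("side")[150:235,320:420]
cv2.imwrite("pics/s4.png",np.clip(cv2.resize(im,None,fx=5.7,fy=5.7,interpolation=2)*1.8,0,255).astype(np.uint8)[:,:,::-1])
E
```

```text
time_s: 3.95
eef_pos: [0.4647, -0.2206, -0.0155]
ee_rot: [3.139, -0.003, -0.0]
ft_force: [0.4, 0.6, -0.4]
width: 0.644
t 3.95 pos [ 0.4647 -0.2206 -0.0155] psi -0.12 tilt [-0.0003 -0.0022] w 59.9 F [ 0.4  0.6 -0.4] j7 -1.21
tool mm [ 0.3  0.3 14.5] az -0.002
in target-psi axes [ 0.3  0.4 14.5] lvl turn tool x,y [ 0.002  0.    -0.002]
```

View pics/s4.png

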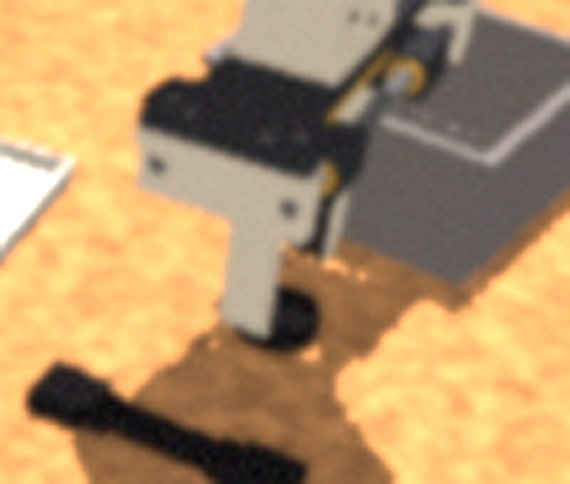

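```bash
python3 -m jog '[[0,0,0,0,0,6,60],[0,0,0,0,0,4,60],[0,0,0,0,0,0,60]]'; python3 -m jog '[[0,0,0,0,0,3,60],[0,0,0,0,0,0,60]]';python3 -m jog '[[0,0,0,0,0,3,60],[0,0,0,0,0,0,60]]'
```

```text
time_s: 4.3
eef_pos: [0.4647, -0.2207, -0.0262]
ee_rot: [3.139, -0.003, -0.0]
ft_force: [-0.3, -0.2, 0.6]
width: 0.648
time_s: 4.5
eef_pos: [0.4647, -0.2207, -0.0295]
ee_rot: [3.139, -0.003, -0.0]
ft_force: [-1.1, 0.2, 0.3]
width: 0.645
time_s: 4.7
eef_pos: [0.4648, -0.2208, -0.0326]
ee_rot: [3.139, -0.003, 0.0]
ft_force: [0.0, -0.4, 0.5]
width: 0.652
```

```bash
for i in 1; do python3 -m jog '[[0,0,0,0,0,2,60],[0,0,0,0,0,0,60]]' | grep -E 'pos|force'; python3 -m jog '[[0,0,0,0,0,2,60],[0,0,0,0,0,0,60]]' | grep -E 'pos|force'; done; python3 - <<'E'
from h import *
im=capture("side")[150:235,320:420]
cv2.imwrite("pics/s5.png",np.clip(cv2.resize(im,None,fx=5.7,fy=5.7,interpolation=2)*1.8,0,255).astype(np.uint8)[:,:,::-1])
E
```

```text
eef_pos: [0.4649, -0.2208, -0.0347]
ft_force: [-0.6, -0.6, 0.7]
eef_pos: [0.4651, -0.2209, -0.0362]
ft_force: [-0.9, 0.8, 1.2]
```

View pics/s5.png

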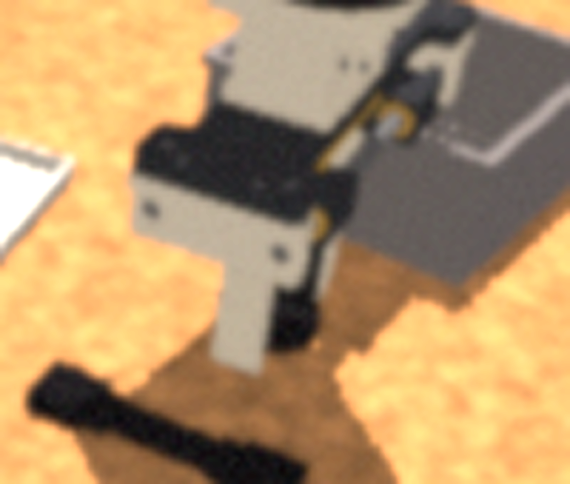

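The finger's outer edge is now at full-image (361.7,214), so the real tip is at z≈5 mm: reported plus about 41 mm. Closing.

```bash
python3 -m jog '[[0,0,0,0,0,0,28],[0,0,0,0,0,0,28],[0,0,0,0,0,0,28],[0,0,0,0,0,0,28],[0,0,0,0,0,0,28]]' 25; python3 -m jog '[[0,0,0,0,0,-10,28],[0,0,0,0,0,-40,28],[0,0,0,0,0,-45,28],[0,0,0,0,0,0,28]]';  python3 d.py 0.708 0.198 0.06 0
```

```text
time_s: 5.65
eef_pos: [0.4652, -0.2199, -0.0363]
ee_rot: [3.14, -0.002, 0.001]
ft_force: [-0.6, 2.0, 3.1]
width: 0.382
time_s: 6.05
eef_pos: [0.4643, -0.2206, 0.0617]
ee_rot: [3.14, -0.004, -0.004]
ft_force: [-0.2, -0.8, -0.4]
width: 0.377
t 6.05 pos [ 0.4643 -0.2206  0.0617] psi -0.15 tilt [-0.0024 -0.0015] w 35.1 F [-0.2 -0.8 -0.4] j7 -1.21
tool mm [ 242.7 -419.2    0.5] az -0.003
in target-psi axes [ 243.7 -418.6    1.7] lvl turn tool x,y [ 0.002  0.002 -0.003]
```

Opening 35 mm, so the button is held. Carrying it to the button tray.

```bash
python3 -m jog '[[0,0,0,24,-42,0,28],[0,0,0,24,-42,0,28],[0,0,0,24,-42,0,28],[0,0,0,24,-42,0,28],[0,0,0,24,-42,0,28],[0,0,0,24,-42,0,28],[0,0,0,24,-42,0,28],[0,0,0,24,-42,0,28],[0,0,0,12,-20,0,28],[0,0,0,6,-10,0,28],[0,0,0,0,0,0,28]]' >/dev/null;  python3 d.py 0.708 0.198 -0.03 0
```

```text
t 7.15 pos [0.6847 0.1521 0.0609] psi -0.82 tilt [ 0.0016 -0.0058] w 35.3 F [-0.7 -1.3 -0.1] j7 -1.78
tool mm [ 22.5 -46.8  90.7] az -0.014
in target-psi axes [ 23.3 -45.9  90.9] lvl turn tool x,y [ 0.006 -0.002 -0.014]
```

```bash
python3 -m jog '[[0.006,0,-0.014,17,-35,10,28],[0,0,0,5,-10,30,28],[0,0,0,0,0,30,28],[0,0,0,0,0,0,28]]' >/dev/null;  python3 d.py 0.708 0.198 -0.032 0
```

```text
t 7.55 pos [ 0.7067  0.1883 -0.0099] psi -0.44 tilt [ 0.0014 -0.0038] w 35.2 F [-0.4  0.1 -0.4] j7 -1.8
tool mm [ 1.2 -9.8 22.1] az -0.008
in target-psi axes [ 1.3 -9.7 22.1] lvl turn tool x,y [ 0.004 -0.001 -0.008]
```

```bash
python3 -m jog '[[0.004,-0.001,-0.008,1,-9,10,28],[0,0,0,0,0,8,28],[0,0,0,0,0,2,28],[0,0,0,0,0,0,28]]' ;  python3 d.py 0.708 0.198 -0.032 0
```

```text
time_s: 7.95
eef_pos: [0.7087, 0.1927, -0.0279]
ee_rot: [3.141, -0.007, 0.003]
ft_force: [0.2, 0.2, -1.3]
width: 0.376
t 7.95 pos [ 0.7087  0.1927 -0.0279] psi -0.24 tilt [ 0.002  -0.0008] w 35.0 F [ 0.2  0.2 -1.3] j7 -1.8
tool mm [-0.7 -5.3  4.1] az -0.004
in target-psi axes [-0.7 -5.3  4.1] lvl turn tool x,y [ 0.001 -0.002 -0.004]
```

```bash
python3 -m jog '[[0,0,0,0,0,3.5,28],[0,0,0,0,0,0.5,28],[0,0,0,0,0,0,28]]'; python3 -m jog '[[0,0,0,0,0,0,48],[0,0,0,0,0,0,48],[0,0,0,0,0,0,48],[0,0,0,0,0,-10,48],[0,0,0,0,0,-40,48],[0,0,0,0,0,-45,48],[0,0,0,0,0,0,45]]';  python3 d.py 0.471 -0.121 0.06 -2.5
```

```text
time_s: 8.25
eef_pos: [0.7098, 0.1924, -0.0302]
ee_rot: [3.141, -0.008, 0.007]
ft_force: [0.6, 0.1, 0.2]
width: 0.379
time_s: 8.95
eef_pos: [0.7092, 0.1924, 0.0689]
ee_rot: [3.141, -0.007, 0.005]
ft_force: [0.7, -0.1, 0.3]
width: 0.491
t 8.95 pos [0.7092 0.1924 0.0689] psi -0.27 tilt [ 0.0032 -0.0009] w 45.7 F [ 0.7 -0.1  0.3] j7 -1.81
tool mm [-236.7  314.5    8.4] az 0.039
in target-psi axes [-224.3  323.5    8.9] lvl turn tool x,y [ 0.001 -0.003  0.039]
```

```bash
python3 -m jog '[[0,0,0.02,-30,40,0,45],[0,0,0.019,-30,40,0,45],[0,0,0,-30,40,0,45],[0,0,0,-30,40,0,45],[0,0,0,-30,40,0,45],[0,0,0,-30,40,0,45],[0,0,0,-22,32,0,45],[0,0,0,-10,15,0,45],[0,0,0,0,0,0,45]]' >/dev/null;  python3 d.py 0.471 -0.121 -0.015 -2.5
```

```text
t 9.85 pos [ 0.4834 -0.0901  0.0711] psi -2.45 tilt [0.0131 0.0023] w 44.8 F [ 0.   0.1 -0.9] j7 -1.45
tool mm [-12.2  31.6  85.9] az 0.001
in target-psi axes [-11.   31.4  86.1] lvl turn tool x,y [-0.003 -0.013  0.001]
```

```bash
python3 -m jog '[[0,-0.013,0,-8,22,5,45],[0,0,0,-3,8,30,45],[0,0,0,0,0,30,45],[0,0,0,0,0,15,45],[0,0,0,0,0,0,45]]' >/dev/null;  python3 d.py 0.471 -0.121 -0.036 -2.5
```

```text
t 10.35 pos [ 0.4784 -0.1173 -0.0094] psi -2.3 tilt [0.0096 0.0034] w 44.6 F [0.1 0.3 0.4] j7 -1.39
tool mm [-7.4  4.1 26.5] az 0.004
in target-psi axes [-7.2  4.  26.6] lvl turn tool x,y [-0.004 -0.009  0.004]
```

```bash
python3 -m jog '[[-0.004,-0.009,0.004,-6,3,4,45],[0,0,0,-1,1,4,45],[0,0,0,0,0,0,45]]' >/dev/null;  python3 d.py 0.471 -0.121 -0.036 -2.5
```

```text
t 10.65 pos [ 0.4728 -0.1197 -0.0168] psi -2.4 tilt [ 0.0017 -0.0004] w 45.1 F [ 1.   0.4 -0.1] j7 -1.39
tool mm [-1.8  1.4 19.2] az 0.002
in target-psi axes [-1.7  1.4 19.2] lvl turn tool x,y [ 0.    -0.002  0.002]
```

```bash
python3 -m jog '[[0,0,0,-2,1.5,8,45],[0,0,0,0,0,7,45],[0,0,0,0,0,3,45],[0,0,0,0,0,0,45]]'; python3 -m jog '[[0,0,0,0,0,0,4],[0,0,0,0,0,0,4],[0,0,0,0,0,0,4],[0,0,0,0,0,0,4],[0,0,0,0,0,0,4],[0,0,0,0,0,0,4]]' 25; python3 -m jog '[[0,0,0,0,0,-10,4],[0,0,0,0,0,-40,4],[0,0,0,0,0,-45,4],[0,0,0,0,0,0,4]]';  python3 d.py 0.666 -0.233 0.06 3.7
```

```text
time_s: 11.05
eef_pos: [0.4718, -0.1211, -0.035]
ee_rot: [3.14, -0.065, 0.007]
ft_force: [0.5, 0.6, -0.0]
width: 0.489
time_s: 11.65
eef_pos: [0.472, -0.1212, -0.0347]
ee_rot: [3.14, -0.066, 0.008]
ft_force: [0.5, 0.2, 0.1]
width: 0.104
time_s: 12.05
eef_pos: [0.4705, -0.1211, 0.0638]
ee_rot: [-3.141, 0.066, -0.002]
ft_force: [-0.7, 0.6, -0.1]
width: 0.103
t 12.05 pos [ 0.4705 -0.1211  0.0638] psi -2.41 tilt [0.0014 0.0001] w 9.6 F [-0.7  0.6 -0.1] j7 -1.39
tool mm [200.  103.6   4.1] az -0.107
in target-psi axes [187.9 124.3   3.8] lvl turn tool x,y [-0.    -0.001 -0.107]
```

The dumbbell is held at 9.6 mm on its 10 mm neck.

```bash
python3 -m jog '[[0,0,-0.05,38,22,0,4],[0,0,-0.05,38,22,0,4],[0,0,-0.007,38,24,0,4],[0,0,0,36,24,0,4],[0,0,0,15,10,0,4],[0,0,0,0,0,0,4]]' >/dev/null;  python3 d.py 0.666 -0.233 -0.015 3.7
```

```text
t 12.65 pos [ 0.6418 -0.2208  0.0683] psi 4.1 tilt [ 0.0027 -0.0002] w 9.5 F [-0.2 -0.6 -0.8] j7 -1.22
tool mm [23.  13.8 83.4] az 0.007
in target-psi axes [23.4 13.7 83.3] lvl turn tool x,y [ 0.    -0.003  0.007]
```

```bash
python3 -m jog '[[0,0,0.007,18,10,10,4],[0,0,0,4,3,35,4],[0,0,0,0,0,25,4],[0,0,0,0,0,3,4],[0,0,0,0,0,0,4]]' >/dev/null;  python3 d.py 0.666 -0.233 -0.031 3.7
```

```text
t 13.15 pos [ 0.6612 -0.2302 -0.0057] psi 3.7 tilt [-0.0005  0.0012] w 9.9 F [-0.5  0.8 -0. ] j7 -1.22
tool mm [ 4.7  3.1 25.3] az 0.0
in target-psi axes [ 4.6  3.1 25.3] lvl turn tool x,y [-0.001  0.     0.   ]
```

```bash
python3 -m jog '[[0,0,0,4,3,8,4],[0,0,0,0,0,8,4],[0,0,0,0,0,6,4],[0,0,0,0,0,2,4],[0,0,0,0,0,0,4]]';  python3 -m jog '[[0,0,0,0,0,0.5,28],[0,0,0,0,0,0,28],[0,0,0,0,0,0,28],[0,0,0,0,0,-10,28],[0,0,0,0,0,-40,28],[0,0,0,0,0,-45,60],[0,0,0,0,0,0,60]]'; python3 d.py 0.4605 -0.007 0.06 0
```

```text
time_s: 13.65
eef_pos: [0.6666, -0.2329, -0.0276]
ee_rot: [-3.14, -0.102, -0.005]
ft_force: [0.2, 0.6, -0.4]
width: 0.104
time_s: 14.35
eef_pos: [0.6662, -0.2331, 0.0717]
ee_rot: [-3.139, -0.102, -0.004]
ft_force: [0.3, 0.3, -0.9]
width: 0.429
t 14.35 pos [ 0.6662 -0.2331  0.0717] psi 3.72 tilt [0.0024 0.0005] w 39.9 F [ 0.3  0.3 -0.9] j7 -1.22
tool mm [-190.7 -238.9   11.3] az 0.065
in target-psi axes [-205.7 -226.1   11.7] lvl turn tool x,y [-0.    -0.002  0.065]
```

Released. Next the second button.

```bash
python3 -m jog '[[0,0,0.035,-32,-38,0,60],[0,0,0.03,-32,-38,0,60],[0,0,0,-33,-36,0,60],[0,0,0,-33,-36,0,60],[0,0,0,-30,-32,0,60],[0,0,0,-14,-14,0,60],[0,0,0,0,0,0,60]]' >/dev/null;  python3 d.py 0.4605 -0.007 -0.015 0
```

```text
t 15.05 pos [ 0.4846 -0.0378  0.0748] psi -0.28 tilt [ 0.0123 -0.0018] w 60.1 F [ 0.9 -0.  -0.2] j7 -1.53
tool mm [-25.3 -30.8  89.5] az -0.005
in target-psi axes [-24.1 -30.8  89.8] lvl turn tool x,y [ 0.002 -0.012 -0.005]
```

```bash
python3 -m jog '[[0,-0.012,-0.005,-19,-24,10,60],[0,0,0,-5,-6,35,60],[0,0,0,0,0,30,60],[0,0,0,0,0,3,60],[0,0,0,0,0,0,60]]' >/dev/null;  python3 d.py 0.4605 -0.007 -0.036 0
```

```text
t 15.55 pos [ 0.4678 -0.0088 -0.0028] psi -0.08 tilt [ 0.0105 -0.0018] w 60.0 F [0.2 0.2 0.4] j7 -1.57
tool mm [-7.6 -1.8 33.1] az -0.001
in target-psi axes [-7.3 -1.8 33.2] lvl turn tool x,y [ 0.002 -0.011 -0.001]
```

```bash
python3 -m jog '[[0.002,-0.01,0,-6,-2,10,60],[0,0,0,-1,0,9,60],[0,0,0,0,0,6,60],[0,0,0,0,0,3,60],[0,0,0,0,0,2,60],[0,0,0,0,0,0,60]]';  python3 d.py 0.4605 -0.007 -0.036 0
```

```text
time_s: 16.15
eef_pos: [0.464, -0.0082, -0.0316]
ee_rot: [-3.141, 0.007, -0.006]
ft_force: [0.6, -0.3, -0.2]
width: 0.644
t 16.15 pos [ 0.464  -0.0082 -0.0316] psi -0.24 tilt [0.0039 0.0003] w 59.9 F [ 0.6 -0.3 -0.2] j7 -1.58
tool mm [-3.5 -1.2  4.3] az -0.004
in target-psi axes [-3.5 -1.2  4.4] lvl turn tool x,y [-0.    -0.004 -0.004]
```

```bash
python3 -m jog '[[0,-0.004,0,-3.5,-1,4,60],[0,0,0,0,0,0,60],[0,0,0,0,0,0,28],[0,0,0,0,0,0,28],[0,0,0,0,0,0,28],[0,0,0,0,0,0,28],[0,0,0,0,0,0,28],[0,0,0,0,0,0,28]]' 25; python3 -m jog '[[0,0,0,0,0,-10,28],[0,0,0,0,0,-40,28],[0,0,0,0,0,-45,28],[0,0,0,0,0,0,28]]';  python3 d.py 0.657 0.199 0.06 0
```

```text
time_s: 16.95
eef_pos: [0.4617, -0.007, -0.0338]
ee_rot: [-3.141, 0.006, 0.003]
ft_force: [1.0, -0.2, -0.8]
width: 0.376
time_s: 17.35
eef_pos: [0.4609, -0.0072, 0.0646]
ee_rot: [-3.141, 0.007, 0.009]
ft_force: [1.4, -0.8, -0.1]
width: 0.38
t 17.35 pos [ 0.4609 -0.0072  0.0646] psi -0.25 tilt [-0.0059  0.0004] w 35.3 F [ 1.4 -0.8 -0.1] j7 -1.6
tool mm [ 195.3 -207.1    3.6] az -0.004
in target-psi axes [ 196.1 -206.2    4.6] lvl turn tool x,y [-0.     0.006 -0.004]
```

```bash
python3 -m jog '[[0,0.006,-0.004,34,-35,0,28],[0,0,0,34,-35,0,28],[0,0,0,34,-35,0,28],[0,0,0,34,-35,0,28],[0,0,0,22,-24,0,28],[0,0,0,10,-11,0,28],[0,0,0,0,0,0,28]]' >/dev/null;  python3 d.py 0.657 0.199 -0.015 0
```

```text
t 18.05 pos [0.6332 0.173  0.0688] psi -0.22 tilt [0.0026 0.0017] w 35.1 F [-0.6  0.2 -1.1] j7 -1.82
tool mm [ 23.5 -25.9  83.9] az -0.004
in target-psi axes [ 23.8 -26.   83.8] lvl turn tool x,y [-0.002 -0.003 -0.004]
```

```bash
python3 -m jog '[[0,0,0,19,-21,10,28],[0,0,0,5,-5,30,28],[0,0,0,0,0,28,28],[0,0,0,0,0,8,28],[0,0,0,0,0,0,28]]' >/dev/null;  python3 d.py 0.657 0.199 -0.030 0
```

```text
t 18.55 pos [ 0.6545  0.1948 -0.008 ] psi -0.38 tilt [ 0.0001 -0.0006] w 35.4 F [ 0.5 -1.1 -0.5] j7 -1.83
tool mm [ 2.5 -4.2 22. ] az -0.007
in target-psi axes [ 2.5 -4.2 22. ] lvl turn tool x,y [ 0.001 -0.    -0.007]
```

```bash
python3 -m jog '[[0,0,0,1,-3,9,28],[0,0,0,0,0,7,28],[0,0,0,0,0,4,28],[0,0,0,0,0,1,28],[0,0,0,0,0,0,28]]';  python3 -m jog '[[0,0,0,0,0,0.5,48],[0,0,0,0,0,0,48],[0,0,0,0,0,0,48],[0,0,0,0,0,-10,48],[0,0,0,0,0,-40,48],[0,0,0,0,0,-45,48],[0,0,0,0,0,0,45]]'
python3 - <<'E'
from h import *
g=plane("top",239.3,260.3,.006);o=plane("top",235.5,260.8,.006);t=plane("top",250.5,258.9,.006);w=plane("top",222.1,263.3,.006);print(g,o,t,w)
for b in blobs("top"):
    if 170<b[0][0]<360 and 180<b[0][1]<290: print(*b)
E
python3 d.py 0.463 0.092 0.06 99
```

```text
time_s: 19.05
eef_pos: [0.6566, 0.1964, -0.0268]
ee_rot: [3.142, -0.014, 0.005]
ft_force: [0.2, -0.2, -0.5]
width: 0.378
time_s: 19.75
eef_pos: [0.6565, 0.1963, 0.0725]
ee_rot: [3.141, -0.014, 0.004]
ft_force: [-0.3, -0.6, 1.2]
width: 0.495
[0.46405938 0.09245275 0.006     ] [0.46288645 0.10229237 0.006     ] [0.46732861 0.06343137 0.006     ] [0.45685456 0.1369585  0.006     ]
[339.09230769 183.85128205] 195 [ 0.6624 -0.1718] [ 662. -171.] [109.  20.] 4.2
[230.72380952 261.78095238] 105 [0.4605 0.1146] [459. 104.] [62. 18.] 99.3
t 19.8 pos [0.655  0.1961 0.07  ] psi -0.49 tilt [-0.0001 -0.0012] w 45.4 F [ 0.3 -0.1 -0.3] j7 -1.85
tool mm [-191.1  105.7   10.2] az -1.736
in target-psi axes [ -72.8 -205.9   10. ] lvl turn tool x,y [ 1.000e-03  1.000e-03 -1.736e+00]
```

```bash
python3 -m jog '[[0,0,0,-40,22,0,45],[0,0,0,-40,22,0,45],[0,0,0,-38,21,0,45],[0,0,-0.145,0,0,0,45],[0,0,-0.145,0,0,0,45],[0,0,-0.145,0,0,0,45],[0,0,-0.145,0,0,0,45],[0,0,-0.145,0,0,0,45],[0,0,-0.145,0,0,0,45],[0,0,-0.145,0,0,0,45],[0,0,-0.145,0,0,0,45],[0,0,-0.145,0,0,0,45],[0,0,-0.145,0,0,0,45],[0,0,-0.145,0,0,0,45],[0,0,-0.1,0,0,0,45],[0,0,0,0,0,0,45]]' >/dev/null;  python3 d.py 0.464 0.092 -0.01 99
```

```text
t 21.4 pos [0.5225 0.1277 0.0637] psi 100.15 tilt [-0.0134 -0.0041] w 45.1 F [-0.1 -0.4 -0.2] j7 -0.59
tool mm [-24.7 -62.8  74.6] az 0.02
in target-psi axes [-26.2 -63.3  73.7] lvl turn tool x,y [-0.014  0.002  0.02 ]
```

```bash
python3 -m jog '[[-0.014,0.002,0.02,-12,-30,5,45],[0,0,0,-10,-25,5,45],[0,0,0,0,0,25,45],[0,0,0,0,0,25,45],[0,0,0,0,0,5,45],[0,0,0,0,0,0,45]]' >/dev/null;  python3 d.py 0.464 0.092 -0.035 99
```

```text
t 22.0 pos [ 0.4695  0.0957 -0.0029] psi 97.84 tilt [-0.0001  0.0011] w 45.2 F [ 0.8 -0.1 -1. ] j7 -0.73
tool mm [-2.9 -5.9 32.1] az -0.02
in target-psi axes [-2.8 -6.  32.1] lvl turn tool x,y [ 0.    -0.001 -0.02 ]
```

```bash
python3 -m jog '[[0,0,-0.018,-3,-5,9,45],[0,0,0,0,-1,9,45],[0,0,0,0,0,6,45],[0,0,0,0,0,4,45],[0,0,0,0,0,2,45],[0,0,0,0,0,0,45]]';  python3 d.py 0.464 0.092 -0.035 99
```

```text
time_s: 22.6
eef_pos: [0.4667, 0.0933, -0.032]
ee_rot: [2.047, 2.381, 0.007]
ft_force: [0.9, 0.3, -0.1]
width: 0.484
t 22.6 pos [ 0.4667  0.0933 -0.032 ] psi 98.62 tilt [0.0042 0.0023] w 45.1 F [ 0.9  0.3 -0.1] j7 -0.76
tool mm [-0.9 -2.9  3. ] az -0.007
in target-psi axes [-0.9 -2.9  3. ] lvl turn tool x,y [ 0.005 -0.002 -0.007]
```

```bash
python3 -m jog '[[0,0,0,-1,-3,3,45],[0,0,0,0,0,0,45],[0,0,0,0,0,0,4],[0,0,0,0,0,0,4],[0,0,0,0,0,0,4],[0,0,0,0,0,0,4],[0,0,0,0,0,0,4],[0,0,0,0,0,0,4],[0,0,0,0,0,0,4]]' 25; python3 -m jog '[[0,0,0,0,0,-10,4],[0,0,0,0,0,-40,4],[0,0,0,0,0,-48,4],[0,0,0,0,0,-48,4],[0,0,0,0,0,0,4]]';  python3 d.py 0.469 -0.365 0.105 99
```

```text
time_s: 23.5
eef_pos: [0.4643, 0.0918, -0.0345]
ee_rot: [2.048, 2.379, 0.009]
ft_force: [-0.3, -0.3, -0.6]
width: 0.101
time_s: 24.0
eef_pos: [0.4622, 0.0922, 0.115]
ee_rot: [-2.046, -2.384, -0.001]
ft_force: [-0.5, 1.2, -0.8]
width: 0.102
t 24.0 pos [0.4622 0.0922 0.115 ] psi 98.72 tilt [0.     0.0009] w 9.5 F [-0.5  1.2 -0.8] j7 -0.58
tool mm [-453.   -62.6    9.6] az -0.005
in target-psi axes [-452.6  -64.8   10. ] lvl turn tool x,y [ 0.    -0.001 -0.005]
```

```bash
python3 -m jog '[[0,0,0,-45,-6,0,4],[0,0,0,-45,-6,0,4],[0,0,0,-45,-6,0,4],[0,0,0,-45,-6,0,4],[0,0,0,-45,-6,0,4],[0,0,0,-45,-6,0,4],[0,0,0,-45,-6,0,4],[0,0,0,-45,-6,0,4],[0,0,0,-40,-6,0,4],[0,0,0,-20,-3,0,4],[0,0,0,0,0,0,4]]' >/dev/null;  python3 d.py 0.469 -0.37 0.105 99
```

```text
t 25.1 pos [ 0.4697 -0.3473  0.1092] psi 98.93 tilt [0.0013 0.0041] w 9.6 F [ 0.6  0.6 -1.1] j7 0.29
tool mm [-22.3  -4.2   4.1] az -0.001
in target-psi axes [-22.3  -4.2   4.2] lvl turn tool x,y [ 0.002 -0.004 -0.001]
```

```bash
python3 -m jog '[[0,0,0,-18,-3,0,4],[0,0,0,-3,0,0,4],[0,0,0,0,0,0,4]]' >/dev/null;  python3 d.py 0.469 -0.37 -0.005 99
python3 - <<'E'
from h import *
cv2.imwrite("pics/t1.png",cv2.resize(capture("top")[140:300,300:460],(560,560),interpolation=2)[:,:,::-1])
E
```

```text
t 25.4 pos [ 0.4695 -0.3679  0.1076] psi 99.02 tilt [-0.0005  0.0058] w 9.8 F [0.5 1.1 0.2] j7 0.33
tool mm [ -2.6  -0.9 112.6] az 0.0
in target-psi axes [ -1.9  -0.8 112.6] lvl turn tool x,y [ 0.    -0.006  0.   ]
```

View pics/t1.png

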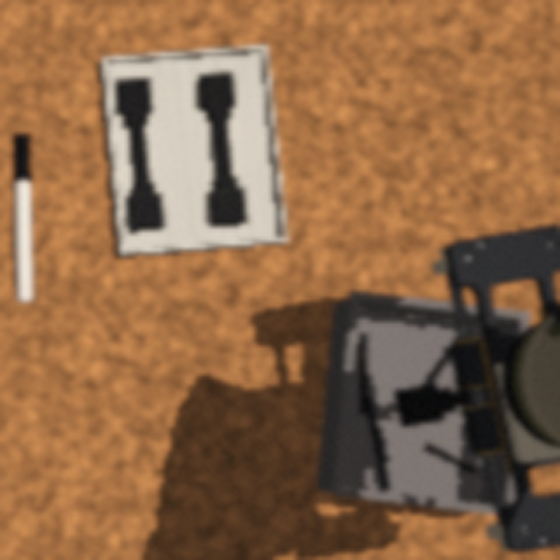

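The dumbbell lies flat in its tray, and the miscut hangs over the middle of the bin. Lowering it in and releasing.

```bash
python3 -m jog '[[0,-0.006,0,-1,-1,20,4],[0,0,0,0,0,35,4],[0,0,0,0,0,30,4],[0,0,0,0,0,12,4],[0,0,0,0,0,5,4],[0,0,0,0,0,0,4]]';  python3 d.py 0.469 -0.37 -0.005 99;  python3 -m jog '[[0,0,0,0,0,0,30],[0,0,0,0,0,0,30],[0,0,0,0,0,0,30],[0,0,0,0,0,-15,30],[0,0,0,0,0,-45,30],[0,0,0,0,0,-45,30],[0,0,0,0,0,0,45]]';  python3 d.py 0.471 0.226 0.06 178
```

```text
time_s: 26.05
eef_pos: [0.4726, -0.3641, 0.0056]
ee_rot: [2.027, 2.394, 0.003]
ft_force: [0.4, 0.8, -0.1]
width: 0.108
t 26.05 pos [ 0.4726 -0.3641  0.0056] psi 99.48 tilt [ 0.0048 -0.0015] w 10.0 F [ 0.4  0.8 -0.1] j7 0.21
tool mm [-5.2 -4.6 10.6] az 0.008
in target-psi axes [-5.3 -4.5 10.6] lvl turn tool x,y [0.004 0.002 0.008]
time_s: 26.75
eef_pos: [0.4737, -0.3641, 0.1208]
ee_rot: [2.024, 2.391, 0.004]
ft_force: [0.2, 0.5, -0.2]
width: 0.366
t 26.75 pos [ 0.4737 -0.3641  0.1208] psi 99.52 tilt [ 0.0086 -0.0036] w 34.0 F [ 0.2  0.5 -0.2] j7 0.32
tool mm [582.7  94.5  58.6] az -1.37
in target-psi axes [ 23.3 589.6  60.8] lvl turn tool x,y [ 0.003  0.01  -1.37 ]
```

```bash
python3 -m jog '[[0,0.01,0,47,8,0,45],[0,0,0,47,8,5,45],[0,0,0,47,8,5,45],[0,0,0,47,8,5,45],[0,0,0,47,8,5,45],[0,0,0,47,8,5,45],[0,0,0,47,8,5,45],[0,0,0,47,8,5,45],[0,0,0,47,8,5,45],[0,0,0,47,8,5,45],[0,0,0,45,7,0,45],[0,0,0,25,4,0,45],[0,0,0,0,0,0,45]]' >/dev/null;python3 -m jog '[[0,0,-0.14,0,0,0,45],[0,0,-0.14,0,0,0,45],[0,0,-0.14,0,0,0,45],[0,0,-0.14,0,0,0,45],[0,0,-0.14,0,0,0,45],[0,0,-0.14,0,0,0,45],[0,0,-0.14,0,0,0,45],[0,0,-0.14,0,0,0,45],[0,0,-0.14,0,0,0,45],[0,0,-0.1,0,0,0,45],[0,0,0,0,0,0,45]]' >/dev/null;  python3 d.py 0.4715 0.226 -0.01 178
```

```text
t 29.15 pos [0.4843 0.1876 0.0936] psi 179.56 tilt [ 0.0351 -0.0065] w 44.9 F [-0.1 -1.  -0.5] j7 0.31
tool mm [ 16.7  38.9 102.9] az 0.027
in target-psi axes [ 14.1  37.9 103.6] lvl turn tool x,y [-0.006  0.035  0.027]
```

```bash
python3 -m jog '[[-0.006,0.035,0.027,7,19,10,45],[0,0,0,4,14,15,45],[0,0,0,0,0,30,45],[0,0,0,0,0,28,45],[0,0,0,0,0,8,45],[0,0,0,0,0,0,45]]' >/dev/null;  python3 d.py 0.4715 0.226 -0.035 178
```

```text
t 29.75 pos [ 4.750e-01  2.235e-01 -4.000e-04] psi 176.47 tilt [-0.0027  0.0012] w 44.9 F [-0.2 -0.8  0.1] j7 0.07
tool mm [ 3.6  2.3 34.6] az -0.027
in target-psi axes [ 3.6  2.4 34.6] lvl turn tool x,y [ 0.001 -0.003 -0.027]
```

```bash
python3 -m jog '[[0,-0.003,-0.02,3,2,9,45],[0,0,-0.005,0,0,9,45],[0,0,0,0,0,8,45],[0,0,0,0,0,5,45],[0,0,0,0,0,2,45],[0,0,0,0,0,0,45]]'; python3 d.py 0.4715 0.226 -0.035 178
```

```text
time_s: 30.35
eef_pos: [0.4744, 0.2269, -0.0322]
ee_rot: [0.067, 3.137, 0.003]
ft_force: [0.0, -0.1, -0.6]
width: 0.483
t 30.35 pos [ 0.4744  0.2269 -0.0322] psi 177.54 tilt [0.0035 0.002 ] w 44.9 F [ 0.  -0.1 -0.6] j7 -0.01
tool mm [ 2.9 -1.   2.8] az -0.008
in target-psi axes [ 2.9 -1.   2.8] lvl turn tool x,y [ 0.002  0.003 -0.008]
```

```bash
python3 -m jog '[[0,0,0,3,-1,2.5,45],[0,0,0,0,0,0,45],[0,0,0,0,0,0,8],[0,0,0,0,0,0,8],[0,0,0,0,0,0,8],[0,0,0,0,0,0,8],[0,0,0,0,0,0,8],[0,0,0,0,0,0,8]]' 25; python3 -m jog '[[0,0,0,0,0,-10,8],[0,0,0,0,0,-40,8],[0,0,0,0,0,-45,8],[0,0,0,0,0,0,8]]';  python3 d.py 0.497 0.375 0.06 171
```

```text
time_s: 31.15
eef_pos: [0.4718, 0.2259, -0.034]
ee_rot: [0.069, 3.136, 0.004]
ft_force: [0.1, 0.9, 0.8]
width: 0.158
time_s: 31.55
eef_pos: [0.4695, 0.2262, 0.0648]
ee_rot: [0.065, 3.141, 0.002]
ft_force: [0.2, 0.3, 0.3]
width: 0.156
t 31.55 pos [0.4695 0.2262 0.0648] psi 177.63 tilt [0.0002 0.0015] w 14.5 F [0.2 0.3 0.3] j7 0.21
tool mm [-21.3 149.8   5. ] az 0.116
in target-psi axes [ -3.9 151.3   4.8] lvl turn tool x,y [0.002 0.    0.116]
```

The bar is held at 14.5 mm.

```bash
python3 -m jog '[[0,0,0.05,-4,38,0,8],[0,0,0.05,-3,38,0,8],[0,0,0.016,-1,36,0,8],[0,0,0,-1,18,0,8],[0,0,0,0,8,0,8],[0,0,0,0,0,0,8]]'>/dev/null;  python3 d.py 0.497 0.375 -0.015 171
```

```text
t 32.15 pos [0.4938 0.3638 0.0677] psi 170.46 tilt [0.0007 0.0003] w 14.5 F [ 0.4 -1.5 -0.4] j7 0.02
tool mm [-1.3 11.6 82.7] az -0.009
in target-psi axes [-1.4 11.6 82.7] lvl turn tool x,y [ 0.     0.001 -0.009]
```

```bash
python3 -m jog '[[0,0,-0.009,-1,9,15,8],[0,0,0,0,2,30,8],[0,0,0,0,0,25,8],[0,0,0,0,0,8,8],[0,0,0,0,0,0,8]]'>/dev/null;  python3 d.py 0.497 0.375 -0.03 171
```

```text
t 32.65 pos [ 0.497   0.3696 -0.0157] psi 170.92 tilt [-0.0005 -0.0037] w 14.8 F [0.7 0.1 0.3] j7 -0.07
tool mm [ 0.8  5.4 14.3] az -0.001
in target-psi axes [ 0.8  5.4 14.3] lvl turn tool x,y [-0.004  0.    -0.001]
```

```bash
python3 -m jog '[[-0.004,0,0,0,4,8,8],[0,0,0,0,0,4,8],[0,0,0,0,0,2,8],[0,0,0,0,0,0,8]]';  python3 -m jog '[[0,0,0,0,0,0.5,30],[0,0,0,0,0,0,30],[0,0,0,0,0,0,30],[0,0,0,0,0,-10,30],[0,0,0,0,0,-40,30],[0,0,0,0,0,-45,30],[0,0,0,40,0,-30,40],[0,0,0,40,0,-30,40],[0,0,0,40,0,0,40],[0,0,0,0,0,0,40]]'
python3 - <<'E'
from h import *
cv2.imwrite("pics/t2.png",cv2.resize(capture("top")[130:300,90:480],(780,340),interpolation=2)[:,:,::-1])
E
```

```text
time_s: 33.05
eef_pos: [0.4987, 0.3737, -0.0291]
ee_rot: [0.25, 3.13, 0.003]
ft_force: [-0.2, -0.8, 0.4]
width: 0.159
time_s: 34.05
eef_pos: [0.3778, 0.3938, 0.1357]
ee_rot: [0.253, 3.128, 0.008]
ft_force: [0.1, -0.5, -0.1]
width: 0.429
```

View pics/t2.png

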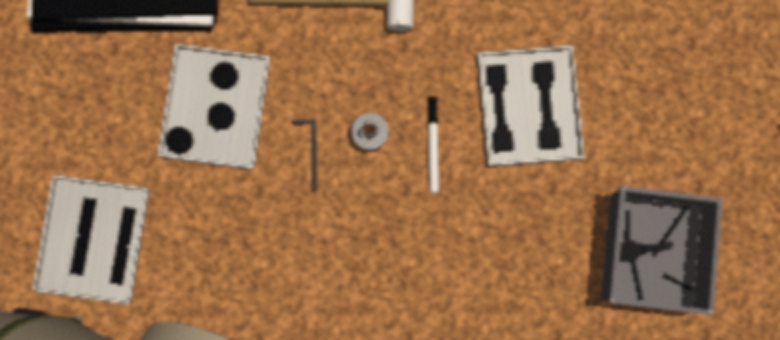

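The top view shows both bars, three buttons and both dumbbells separate in their trays, the miscut in the bin at (640,250), and the die at (370,132). One side look to check they lie flat.

```bash
python3 - <<'E'
from h import *
cv2.imwrite("pics/s9.png",cv2.resize(capture("side")[140:420,120:440],(680,595),interpolation=2)[:,:,::-1])
T=[b for b in blobs("top") if b[0][0]<360 and 170<b[0][1]<300]; S=blobs("side",40)
for b in T:
    for s in S:
        p,e=tri(b[0],s[0])
        if e<.006 and abs(p[2])<.05: print(b[0].round(),p.round(3),round(e,4),b[4])
p,e=tri(np.array((370/2+90,132/2+130)),np.array((366,300))/1.4);print("die",p,e)
E
```

```text
[339. 184.] [ 0.66  -0.172  0.007] 0.0035 [109.  20.]
die [ 0.62663415 -0.00078707  0.04777949] 0.0038164931709813387
```

View pics/s9.png

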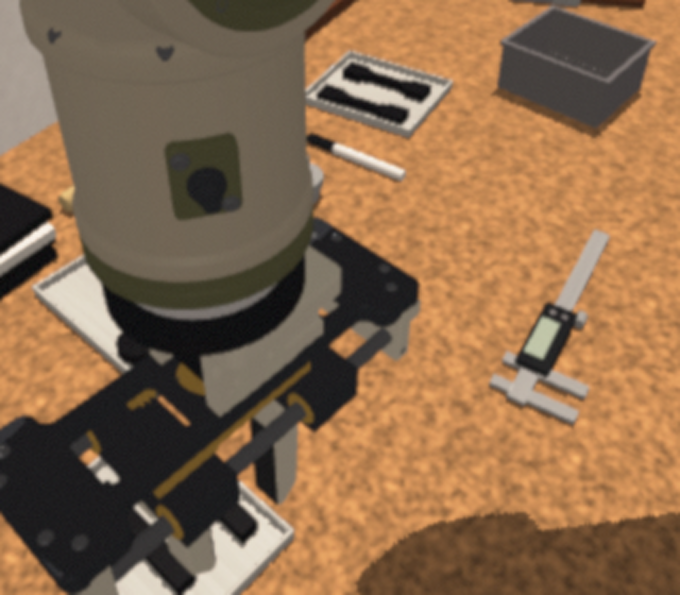

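The arm hides the trays, so I'll move it aside and look again.

```bash
python3 -m jog '[[0,0,0,-12,-45,-8,40],[0,0,0,-12,-45,-8,40],[0,0,0,-12,-45,-8,40],[0,0,0,-12,-45,-8,40],[0,0,0,-12,-45,-8,40],[0,0,0,-12,-45,0,40],[0,0,0,-12,-45,0,40],[0,0,0,0,-45,0,40],[0,0,0,0,-45,0,40],[0,0,0,0,-45,0,40],[0,0,0,0,-45,0,40],[0,0,0,0,-45,0,40],[0,0,0,0,-45,0,40],[0,0,0,0,-30,0,40],[0,0,0,0,0,0,40],[0,0,0,0,0,0,40]]'
python3 - <<'E'
from h import *
a=capture("side");t=capture("top")
cv2.imwrite("pics/s10.png",cv2.resize(a[150:420,110:440],(726,594),interpolation=2)[:,:,::-1])
T=[b for b in blobs("top",img=t) if b[0][0]<360 and 140<b[0][1]<300]; S=blobs("side",40,img=a)
for b in T:
    for s in S:
        p,e=tri(b[0],s[0])
        if e<.006 and abs(p[2])<.05: print(b[0].round(),p.round(3),round(e,4),b[4])
E
```

```text
time_s: 35.85
eef_pos: [0.3611, -0.2631, 0.1621]
ee_rot: [-0.316, -3.118, -0.026]
ft_force: [-0.3, 0.9, 0.5]
width: 0.432
[202. 168.] [0.71  0.192 0.006] 0.0006 [29. 28.]
[339. 184.] [ 0.661 -0.172  0.007] 0.002 [108.  20.]
[200. 188.] [0.656 0.196 0.005] 0.0003 [30. 26.]
[179. 200.] [0.624 0.25  0.006] 0.0006 [29. 26.]
[131. 248.] [0.499 0.373 0.001] 0.0018 [11. 94.]
[151. 252.] [0.486 0.322 0.002] 0.0021 [11. 93.]
```

View pics/s10.png

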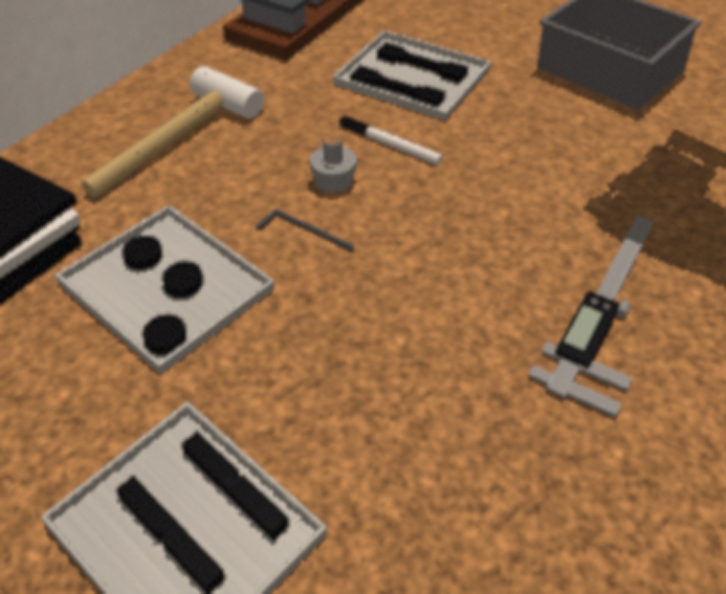

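The side view shows every placed piece flat in its tray, matching its tray-mate in height. The die is upright at (333,168), and the arm is clear.

```bash
python3 -c "
from workcell import *
print(finish_job())"
```

```text
the job is handed in; nothing more can be done
None
```

All five pieces are sorted and the job is handed in at about 36 s of the 112 s allowed; `finish_job()` gave no verdict. The dumbbell, the bar and both buttons are in their own trays, and the miscut is in the scrap bin.

**Last checks:**
- **Buttons and bar:** measured from both views, they sit within 1 mm of the height of the piece already in their tray. The side view shows them flat and apart.
- **Dumbbell:** it looks flat and clear of its neighbour in both views, but my two-view height check found no match for it.
- **Miscut:** I saw it inside the bin from the top only, so I did not measure its height. It was released with the fingertips about 45 mm above the bench.
- **Die:** it stands upright, measured within about 4 mm of its starting place.

**What disagreed:**
- **TCP height:** the reported height was about 41 mm lower than where the fingertips really were. The first attempt on the right-hand button closed on air because of this. I worked out the difference from the side view and used it for every grasp and placing after that.
- **Tray corners:** some of my early corner matches between the two views were wrong. I used the top view for the tray positions instead, where their sizes came out right.

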